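Clamp two offcuts with a trigger clamp and hold the pressure

ROBOT

A 7-joint arm with a two-finger parallel gripper is mounted at the origin on a cart in front of the work surface, level with it; the furniture and walls round the work are solid. World frame = base frame: x ahead of the robot, y to its left, z up, the work surface at z = 0. Lengths are in m, angles in degrees, forces in N, time in s.
With the tool pointing down it reaches from about 0.4 to 0.85 m from the base axis. Payload 4.4 kg.
Tool frame: the origin (TCP) lies at the very end of the fingers, on their centre line; the grasp point (between the pads) lies 19 mm behind it; z points along the fingers, y is the line along which they close (so a half turn about z gives the same grasp; the last joint's range is limited). The gripper opens to 94 mm and grips with 3 to 60 N. Pads are 16 mm wide; open, the fingers measure 119 mm over their backs; the gripper's body (75 mm by 177 mm) begins 78 mm behind the grasp point.
Start: joints at [61.604, 36.005, 2.206, 86.941, -1.547, 57.084, -1.146], TCP at [0.271, -0.591, 0.205] pointing down, gripper open.
Joint ranges: [-175.42, 175.42], [-21.48, 121.26], [-71.46, 75.88], [10.55, 141.38], [-63.04, 243.04], [13.31, 113.54], [-168.57, 168.57]. Speed limits (degrees/s): [147.25, 147.25, 180, 180, 180, 180, 180].

INTERFACE

Orientations are given as [roll, pitch, yaw] about the fixed x, y, z axes, in that order (R = Rz(yaw) Ry(pitch) Rx(roll)).
In Python, from plant import * gives the robot as it stands. The module is installed in compiled form; this text tells all that it offers.
- The arm moves only by the tool send_rows, never from a script. Its argument "steps" is a list of rows, each an object with "offset": the shift along the tool's x, y, z in cm, a list of three; "twist": the turn, a rotation vector about the tool's x, y, z in degrees, a list of three; "hand": the finger opening in cm, from 0 to 9.4. A call has 1 to 20 rows; each row is the pose to reach, as a shift and turn from the pose commanded when the call began, along the tool's axes at that moment; what a row does not reach only later rows make up. A row lasts 1/8 s, in which the tool goes at most 62.5 mm and 10.7 degrees, less where a joint would pass 70% of its speed; a pose out of reach is approached as far as the arm can. A call with a gripper value outside its range is refused whole. The fingers move at their own pace and stop on an object; "force" is the grip in N (left out, the last holds). Time passes only in rows, so rows that repeat a pose let the fingers close. It gives the time, the measured TCP pose, the force, the opening and the grip force at its end, in the units of the state.
- get_state(): the state, without advancing time (a new reading comes with each control period).
- camera(name): name is "scene" or "top" or "wrist"; returns (picture, depth): 480x640x3 uint8, blue, green, red; 480x640 float32, m along the optical axis (not along the pixel's ray), 0 where there is no reading.
- camera_params(name): a dict with "fov_y" (degrees; the focal length in pixels is half the picture's height over the tangent of half this angle, whatever the lens; pixels are square), "cx", "cy" (the principal point, pixels), "T" (4x4, takes a point from camera to world coordinates); the wrist camera has in their place "T_tool_cam" (4x4, takes a point from camera to tool coordinates, whose origin is the TCP and whose axes are the flange's). Camera axes: x right, y down, z forward; pixel columns grow to the right and rows downward; lengths in m; the calibration is good to about 2 mm. A picture is of the moment at which its call begins: read the wrist's pose just before it. camera_params takes no time and is no camera call.
- hand_in(): hands the job in; it is judged then, once.
The state is a dict: "clock": time; "q": joint angles; "qd": joint speeds; "effort": joint torques, N m; "tool_pos": TCP position; "tool_rot": TCP orientation; "ft_force": force on the tool from outside, world axes, zero at the start; "moment": the same for the moment, N m; "width": opening from 0.0 (shut) to 1.0 (fully open); "gripper_force": force on a finger pad.
Only numpy, scipy, OpenCV 4.12 (cv2) and the standard library are available. Lean on these libraries where they do the work, as an engineer would, in place of code of your own. Each camera call takes 0.05 s, during which the arm holds its last target. There are 200 camera calls.

TASK

Press the two wooden offcuts together against the steel stop with the trigger clamp: first free its locked bar by turning the wing knob counter-clockwise (seen from above) as far as it goes, then pump the trigger towards the fixed handle, letting it come fully back after each stroke, until the sprung pad meets the wood and is pushed in about half-way; never push the pad in beyond three quarters of its travel, which would crush the wood. Work only by the knob and the trigger, without handling the bar, jaw or wood, and leave the pliers, tape roll and marker where they lie. The program finishes while still holding the trigger squeezed at that pressure.

Things in the scene. Friction and masses are not known exactly. Their poses are not given: they have to be found in the camera images.
- jig: The whole fixture, fixed to the bench: 26 mm thick plywood board (spans x -75..75, y -105..270 mm) with a steel stop at one end and a black trigger clamp at the other (housing x -55..54, y -90..2 mm, top 62 mm up). Origin 14 mm above the bench. Its y axis runs along the clamp's bar towards the stop, the way the jaw advances; its x axis points away from the handle.
- stop_face (a point): Centre of the steel stop's face towards the clamp, at jig y = 240 mm, 46 mm above the bench; the face is 110 mm wide and stands 40 mm above the board.
- handle (a point): Middle of the fixed rubber handle beside the housing: 80 mm long along the jig's x (to x = -132 mm), 17 mm thick (y -89..-72 mm), 39 to 73 mm above the bench.
- trigger_pin (a point): Axis of the trigger lever's vertical pin, at jig x = -40, y = -45 mm.
- knob (a joint): Angle (rad) of the black wing knob on top of the housing, growing counter-clockwise seen from above. 0 to 0.15: locked (a shoe brakes the bar), the wing lies across the bar, along the jig's x axis turned by this angle. The brake is off above about 0.5; the stop is at 1.4. Stiff: needs about 0.15 N m; stays where left.
- knob_grip (a point): Where to grip the wing knob: on its vertical axis, 90 mm above the bench. The wing is 46 mm long, 14 mm thick, from 67 to 101 mm above the bench; under it is a 36 mm disc with its top at 68.5 mm.
- trigger: The trigger lever with its grip; origin on its pin. It turns 0.54 rad from released to fully squeezed (stop). A spring brings it back (1.6 to 3 N at the grip); only when fully back does it catch new teeth. A full stroke moves the bar 16 mm (the first may be shorter), about 0.64 mm per mm at the grip. No back catch: when let go, a jaw that presses slips back until the pressure is gone; one that does not press stays.
- trigger_grip (a point): Middle of the trigger's grip, an upright rubber barrel, diameter 16 mm, 36 to 78 mm above the bench, 55 mm from the pin. Released it is at jig x = -93, y = -30 mm, squeezed at y = -60 mm (towards the handle). The 60 mm in front of it (jig +y) are free: push it with closed fingers from there, or squeeze it against the handle (67 mm over both, 38 mm when squeezed).
- jaw: The sliding steel bar (16 mm high, at jig x = 17 mm, 42 mm up; it also sticks out behind the housing by up to 65 mm) with the black jaw block, 44 x 14 x 34 mm, and the sprung pad on its front end. Slides along the jig's y with 3 N of friction when freed; 110 mm of travel, starts 5 to 45 mm along it. Its origin is 0 to 110 mm along jig y from the jig's origin.
- pad (a joint): How far the sprung pad has been pushed back towards the jaw block (m): 0 free, 0.020 fully in; 1 N per mm, so 0.010 is half-way and about 10 N on the wood.
- pad_face (a point): Centre of the front face of the sprung pad (rubber-faced plate 40 x 30 mm, 46 mm above the bench). When the pad is free it stands 35 mm in front of the jaw block's centre (20 mm of spring showing).
- block_a: The larger, pale pine offcut next to the pad, 62 x 140 x 38 mm, flat on the board; origin at the centre of its underside. Its 140 mm side (own y) lies across the bar, so its face towards the pad is 31 mm before its centre. It starts 20 to 66 mm in front of the pad.
- block_b: The smaller, brown offcut between the larger one and the stop, 45 x 90 x 24 mm; origin at the centre of its underside; own y lies across the bar. There are gaps of a few mm, which the jaw closes.
- pliers: Pliers with red handles, 109 x 174 x 12 mm, lying on the bench; bystander.
- tape_masking: Roll of masking tape, 96 mm across, 25 mm high; bystander.
- marker: Marker pen, 135 mm long, 17 mm thick; bystander.
Things that resemble listed ones, but are neither listed nor needed, are in the scene too. Leave any yellow look-alike of the block_a alone.

How it is judged (in metres and radians):
On the way, in this order (a step that is already met when the one before it is completed fails the run):
1. the wing knob is turned fully counter-clockwise, freeing the bar (value of joint knob above 1.1 rad), for 0.2 s.
2. the trigger has been pumped until the pad presses the wood (value of joint pad above 0.002 m and contact force between block_a and block_b above 1 N), for 0.1 s.
At the end, for the whole second after the job is handed in: Fingers still press the trigger (over 2 N); pad pushed in about half-way (6 to 14 of 20 mm); offcuts pressed together and against the stop (over 4 N), flat on the board, square within 0.12 rad; knob left free (over 1.0 rad); jaw at rest (value of joint pad between 0.006 and 0.014 m and contact force between block_a and block_b above 4 N and contact force between block_b and jig above 4 N and contact force between the fingers and trigger above 2 N and value of joint knob above 1 rad and linear speed of jaw below 0.01 m/s and angle between the y axis of each of block_a, block_b and the x axis of jig, either way round below 0.12 rad and height (world z) of each of block_a, block_b below 0.032 m); the arm keeps its last pose, push and grip.
It fails at once if the wood crushed: pad pushed in more than 16 mm (value of joint pad above 0.016 m).
It fails at once if the jaw pushed by hand (contact force between the arm and jaw above 2 N).
It fails at once if the wood handled (contact force between the arm and block_a above 2 N or contact force between the arm and block_b above 2 N).
It fails at once if the pliers, tape roll or marker disturbed (distance of any of pliers, tape_masking, marker from where it was at the start of the episode above 0.03 m).
It also fails if it takes over 72 s, if anything falls off the work surface, if the arm or the gripper's body presses on something with over 40 N, if the wrist force passes 120 N, or if a joint passes its speed limit or range.

## Working session

There is one attempt and no reset: what is moved stays moved. The work goes in short steps, Python scripts to look and compute and a tool call to move; the robot and the scene stay as the last step left them, time stands still between calls to the robot, and variables do not carry over. Pictures are saved under pics/ and viewed, at most 10 in all, crops included, and the job is handed in when it is done.

Besides the shell and the picture viewer there is one more tool, called after "Emit:" in YAML: its name, and indented under it one key for each argument. send_rows: Moves the arm, as the interface text tells. Its arguments: {"type":"object","properties":{"steps":{"type":"array"},"force":{"type":"number"}},"required":["steps"]}

```bash
mkdir -p pics; cat > h.py <<'E'
from plant import *
import numpy as np, cv2
def rays(name,uv,z):
    p=camera_params(name); f=240/np.tan(np.radians(p['fov_y']/2)); T=p['T']
    uv=np.atleast_2d(np.array(uv,float))
    d=np.c_[(uv[:,0]-p['cx'])/f,(uv[:,1]-p['cy'])/f,np.ones(len(uv))]@T[:3,:3].T
    o=T[:3,3]; return o+d*((z-o[2])/d[:,2])[:,None]
def cloud(name,depth):
    p=camera_params(name); f=240/np.tan(np.radians(p['fov_y']/2)); T=p['T']
    v,u=np.mgrid[:480,:640]
    P=np.stack([(u-p['cx'])/f*depth,(v-p['cy'])/f*depth,depth],-1)
    return P@T[:3,:3].T+T[:3,3]
E
python3 - <<'E'
from h import *
for n in("top","scene"):
    a,d=camera(n); cv2.imwrite(f'pics/{n}0.png',a); np.save(f'{n}0.npy',d)
    p=camera_params(n); print(n,p['fov_y'],p['cx'],p['cy'],np.round(p['T'],3).tolist())
s=get_state(); print(s['tool_pos'],s['tool_rot'],s['clock'],s['ft_force'])
E
```

```text
top 53.91069999371454 320.5013197138194 234.7301149289193 [[-0.017, -0.99, 0.141, 0.305], [-1.0, 0.017, -0.003, -0.064], [0.0, -0.141, -0.99, 1.407], [0.0, 0.0, 0.0, 1.0]]
scene 50.69465555573903 319.83024824756114 241.0766941208295 [[-0.879, -0.262, 0.398, 0.031], [-0.476, 0.48, -0.737, 0.841], [0.002, -0.837, -0.547, 0.742], [0.0, 0.0, 0.0, 1.0]]
[ 0.27063611 -0.59034364  0.20467618] [-1.79906571e+02  1.26255352e-03  2.46243088e+01] 0.1 [-0.76709318  0.2477087  -0.0662122 ]
```

View pics/top0.png

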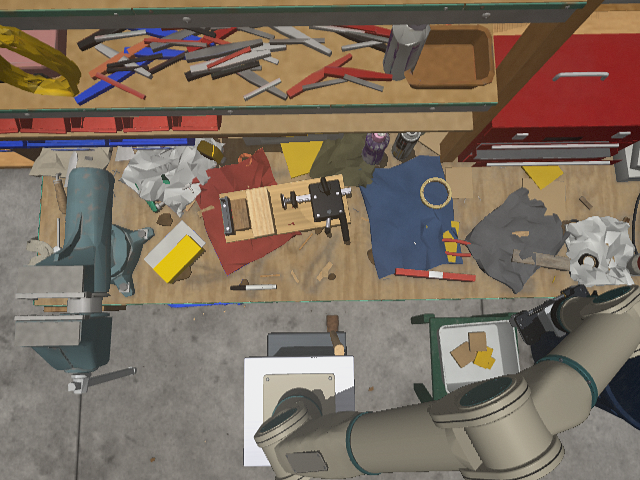

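View pics/scene0.png

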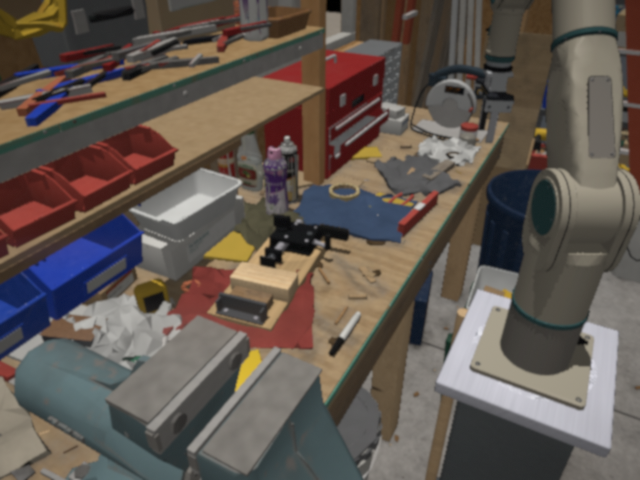

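The top view shows the jig at about (285,208): stop at the left (228,215), pale pine block (258,210), brown block (240,212), clamp housing (328,198), handle (347,230). Its y axis therefore points left in the image, roughly world +y. The yellow look-alike is at (178,258), and the marker (253,287), tape (437,192) and red pliers (435,270) are clear of the jig.

```bash
python3 - <<'E'
from h import *
a=cv2.imread('pics/top0.png'); d=np.load('top0.npy')
cv2.imwrite('pics/crop.png',cv2.resize(a[165:260,205:365],None,fx=5,fy=5,interpolation=cv2.INTER_CUBIC))
P=cloud('top',d)
roi=np.zeros((480,640),bool); roi[165:260,205:365]=1
z=P[...,2]
hsv=cv2.cvtColor(a,cv2.COLOR_BGR2HSV)
for nm,m in (('board',(z>.020)&(z<.120)),('housing dark',(hsv[...,2]<75)&(z>.052)&(z<.072)),('stop',(z>.058)&(z<.075))):
    m=(m&roi).astype(np.uint8)
    n,l,st,c=cv2.connectedComponentsWithStats(m)
    for i in range(1,n):
        if st[i,4]<60: continue
        q=P[l==i]; r=cv2.minAreaRect(q[:,:2].astype(np.float32)*1000)
        print(nm,st[i].tolist(),np.round(r[0]),np.round(r[1]),round(r[2],1),np.round(np.median(q[:,2]),3))
for uv in [(347,230),(330,228),(328,186),(290,200),(258,210),(240,212),(228,215),(345,180),(330,185)]:
    print(uv,np.round(P[uv[1],uv[0]],3))
E
```

```text
board [225, 165, 17, 20, 76] [691. 194.] [74. 18.] 31.4 0.023
board [205, 165, 146, 89, 6669] [582.  59.] [260. 435.] 0.8 0.043
board [215, 239, 16, 21, 91] [462. 220.] [64. 27.] 28.9 0.022
housing dark [309, 180, 40, 61, 1010] [563. -93.] [182.  90.] 9.0 0.062
housing dark [290, 192, 7, 14, 63] [604.  11.] [39. 15.] 8.5 0.061
stop [309, 179, 40, 62, 1049] [564. -93.] [183.  90.] 8.9 0.062
stop [246, 187, 29, 50, 985] [567. 107.] [141.  62.] 9.8 0.064
stop [290, 191, 7, 15, 61] [606.  12.] [42. 14.] 9.6 0.061
stop [224, 196, 9, 37, 118] [560. 198.] [109.  11.] 9.7 0.064
(347, 230) [ 0.507 -0.144  0.071]
(330, 228) [ 0.526 -0.097 -0.007]
(328, 186) [ 0.638 -0.092  0.068]
(290, 200) [0.602 0.02  0.052]
(258, 210) [0.571 0.112 0.062]
(240, 212) [0.568 0.166 0.055]
(228, 215) [0.557 0.198 0.065]
(345, 180) [ 0.67  -0.145  0.011]
(330, 185) [ 0.641 -0.098  0.067]
```

View pics/crop.png

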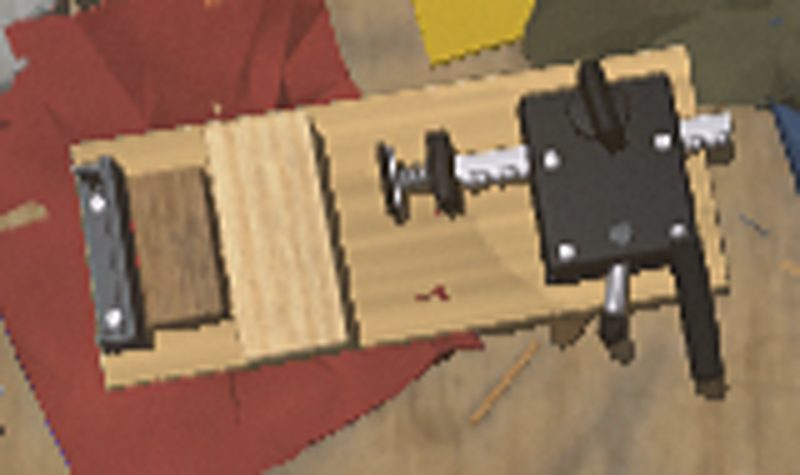

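The crop confirms the jig: pale pine block_a between pad and brown block_b, wing knob at crop (600,108), trigger grip at about (615,330), handle at (705,340). The yellow look-alike lies outside the jig and won't be touched.

```bash
cat >> h.py <<'E'
def fit(src,dst):
    sc,dc=src.mean(0),dst.mean(0); a,b=src-sc,dst-dc
    th=np.arctan2((a[:,0]*b[:,1]-a[:,1]*b[:,0]).sum(),(a*b).sum())
    R=np.array([[np.cos(th),-np.sin(th)],[np.sin(th),np.cos(th)]]); return th,R,dc-R@sc
E
python3 - <<'E'
from h import *
d=np.load('top0.npy'); P=cloud('top',d)
uv=np.array([(72,145),(105,388),(727,292),(685,45)])/5+[205,165]
W=rays('top',uv,.026)[:,:2]
J=np.array([[.075,.27],[-.075,.27],[-.075,-.105],[.075,-.105]])
th,R,t=fit(J,W); print(np.degrees(th),t,np.round(J@R.T+t-W,3).tolist())
np.savez('jig.npz',th=th,R=R,t=t)
def tw(p): return np.round(R@np.array(p)+t,3)
print('grip',tw([-.093,-.03]),'handle',tw([-.092,-.08]),'pin',tw([-.04,-.045]),'stop',tw([0,.24]))
z=P[...,2]; m=np.zeros_like(z,bool); m[170:200,315:340]=1
q=P[m&(z>.085)&(z<.115)]; print('wing',len(q),cv2.minAreaRect((q[:,:2]*1000).astype(np.float32)),q[:,2].max())
print('wing jig',np.round((q[:,:2].mean(0)-t)@R,3))
m[:]=0; m[220:240,322:334]=1
q=P[m&(z>.06)&(z<.09)]; print('trig',len(q),q.mean(0) if len(q) else 0, (q[:,:2].mean(0)-t)@R if len(q) else 0)
m[:]=0; m[215:250,338:352]=1
q=P[m&(z>.06)&(z<.08)]; print('handle',(q[:,:2].mean(0)-t)@R,cv2.minAreaRect((((q[:,:2]-t)@R)*1000).astype(np.float32)))
print(np.round(camera_params('wrist')['T_tool_cam'],3).tolist(), {k:v for k,v in camera_params('wrist').items() if k!='T_tool_cam'})
E
```

```text
8.231781212750553 [ 0.59407883 -0.04397117] [[0.001, 0.001], [-0.001, 0.001], [0.002, -0.001], [-0.001, -0.001]]
grip [ 0.506 -0.087] handle [ 0.514 -0.136] pin [ 0.561 -0.094] stop [0.56  0.194]
wing 81 ((635.7131958007812, -81.73172760009766), (44.092350006103516, 13.992727279663086), 15.361886024475098) 0.10657895490161295
wing jig [ 0.036 -0.043]
trig 26 [ 0.50872439 -0.08661958  0.07497166] [-0.09058134 -0.02998813]
handle [-0.09084365 -0.07943734] ((-90.28048706054688, -80.16310119628906), (75.40873718261719, 17.643085479736328), 0.2991637885570526)
[[-0.001, -0.959, -0.284, 0.083], [1.0, -0.001, 0.0, -0.001], [-0.0, -0.284, 0.959, -0.18], [0.0, 0.0, 0.0, 1.0]] {'fov_y': 63.56223576150344, 'cx': 317.00469536240115, 'cy': 235.94978870783518}
```

```bash
cat >> h.py <<'E'
from scipy.spatial.transform import Rotation as Ro
def tool():
    s=get_state(); return np.array(s['tool_pos']),Ro.from_euler('xyz',s['tool_rot'],degrees=True)
def delta(pos,yaw,ref=None):
    p,r=tool() if ref is None else ref
    g=Ro.from_euler('xyz',[180,0,yaw],degrees=True)
    return np.round(100*r.inv().apply(np.array(pos)-p),2).tolist(),np.round((r.inv()*g).as_rotvec(degrees=True),1).tolist()
def jw(x,y):
    k=np.load('jig.npz'); return k['R']@np.array([x,y])+k['t']
E
python3 - <<'E'
from h import *
P=cloud('top',np.load('top0.npy'))
for uv in [(300,128),(400,128),(375,150),(405,148),(410,30),(330,110),(330,122)]: print(uv,np.round(P[uv[1],uv[0]],3))
print(delta([.45,-.25,.22],15.4)); print(delta([.635,-.082,.16],15.4))
E
```

```text
(300, 128) [ 0.719 -0.022  0.321]
(400, 128) [ 0.716 -0.263  0.318]
(375, 150) [ 0.717 -0.222  0.152]
(405, 148) [ 0.734 -0.313  0.111]
(410, 30) [ 0.768 -0.227  0.648]
(330, 110) [ 0.71  -0.092  0.446]
(330, 122) [ 0.305 -0.064  1.407]
([30.49, -23.47, -1.49], [-0.1, 0.0, 9.2])
([54.3, -31.02, 4.52], [-0.1, 0.0, 9.2])
```

```bash
python3 - <<'E'
from h import *
for n in('top','scene'):
    P=cloud(n,np.load(n+'0.npy')).reshape(-1,3)
    for z0 in np.arange(.1,.7,.04):
        m=(P[:,1]>-.25)&(P[:,1]<.1)&(P[:,2]>z0)&(P[:,2]<z0+.04)&(P[:,0]>.55)&(P[:,0]<1.3)
        if m.sum()>5: print(n,round(z0,2),m.sum(),np.round(np.percentile(P[m,0],[0,2,10]),3))
E
```

```text
top 0.1 101 [0.615 0.62  0.633]
top 0.14 232 [0.715 0.716 0.718]
top 0.18 114 [0.728 0.729 0.731]
top 0.26 100 [0.709 0.71  0.71 ]
top 0.3 2919 [0.708 0.709 0.711]
top 0.42 898 [0.708 0.709 0.71 ]
top 0.46 8462 [0.704 0.707 0.712]
top 0.5 4829 [0.713 0.723 0.739]
top 0.54 323 [0.75  0.752 0.753]
top 0.58 372 [0.751 0.752 0.754]
top 0.62 544 [0.752 0.754 0.757]
top 0.66 20 [0.767 0.767 0.768]
scene 0.1 2506 [0.62  0.722 0.759]
scene 0.14 952 [0.716 0.719 0.727]
scene 0.18 156 [0.73  0.731 0.734]
scene 0.26 201 [0.71  0.711 0.712]
scene 0.3 5105 [0.709 0.711 0.713]
scene 0.42 1434 [0.709 0.71  0.711]
scene 0.46 3823 [0.705 0.708 0.709]
scene 0.5 3430 [0.713 0.723 0.745]
scene 0.54 2325 [0.752 0.757 0.778]
scene 0.58 335 [0.865 0.868 0.874]
```

```bash
cat >> h.py <<'E'
def goal(g,yaw,lean=0,back=.019):
    r=Ro.from_euler('xyz',[180,0,yaw],degrees=True)*Ro.from_euler('y',lean,degrees=True)
    return np.array(g)+back*r.apply([0,0,1]),r
def d2(g,yaw,lean=0,back=.019,ref=None):
    p,r=ref or tool(); P,R=goal(g,yaw,lean,back)
    return np.round(100*r.inv().apply(P-p),2).tolist(),np.round((r.inv()*R).as_rotvec(degrees=True),1).tolist()
E
python3 - <<'E'
from h import *
print(d2([.45,-.25,.24],15.4)); print(d2([.635,-.082,.2],15.4,15)); 
A=goal([.635,-.082,.2],15.4,15); print(d2([.635,-.082,.092],15.4,15,ref=A))
A=goal([.635,-.082,.092],15.4,15)
for k in range(0,81,10): print(k,d2([.635,-.082,.092],15.4+k,15,ref=A))
E
```

```text
([30.49, -23.47, -1.59], [-0.1, 0.0, 9.2])
([54.79, -30.95, 2.35], [-1.3, 15.0, 9.2])
([-2.8, -0.0, 10.43], [0.0, 0.0, 0.0])
0 ([0.0, 0.0, 0.0], [0.0, 0.0, 0.0])
10 ([-0.01, -0.09, -0.0], [2.6, 0.0, -9.7])
20 ([-0.03, -0.17, -0.01], [5.2, 0.0, -19.3])
30 ([-0.06, -0.25, -0.02], [7.8, 0.0, -29.0])
40 ([-0.11, -0.32, -0.03], [10.4, 0.0, -38.6])
50 ([-0.17, -0.38, -0.05], [12.9, 0.0, -48.3])
60 ([-0.24, -0.43, -0.06], [15.5, 0.0, -58.0])
70 ([-0.31, -0.46, -0.08], [18.1, 0.0, -67.6])
80 ([-0.39, -0.48, -0.11], [20.7, 0.0, -77.3])
```

Emit:
send_rows:
  steps:
    - {"offset": [5, -4, -3], "twist": [0, 0, 2], "hand": 6}
    - {"offset": [10, -8, -3], "twist": [0, 0, 4], "hand": 6}
    - {"offset": [15, -12, -3], "twist": [0, 0, 6], "hand": 6}
    - {"offset": [20, -16, -2], "twist": [0, 0, 8], "hand": 6}
    - {"offset": [25, -19, -2], "twist": [0, 0, 9], "hand": 6}
    - {"offset": [30, -22, -2], "twist": [0, 0, 9], "hand": 6}
    - {"offset": [35, -24, -1], "twist": [0, 3, 9.2], "hand": 6}
    - {"offset": [40, -26, 0], "twist": [0, 6, 9.2], "hand": 6}
    - {"offset": [45, -28, 1], "twist": [-1, 10, 9.2], "hand": 6}
    - {"offset": [50, -30, 2], "twist": [-1.3, 15, 9.2], "hand": 6}
    - {"offset": [54.8, -31, 2.35], "twist": [-1.3, 15, 9.2], "hand": 6}
    - {"offset": [54.8, -31, 2.35], "twist": [-1.3, 15, 9.2], "hand": 6}
    - {"offset": [54.8, -31, 2.35], "twist": [-1.3, 15, 9.2], "hand": 6}
    - {"offset": [54.8, -31, 2.35], "twist": [-1.3, 15, 9.2], "hand": 6}
    - {"offset": [54.8, -31, 2.35], "twist": [-1.3, 15, 9.2], "hand": 6}
    - {"offset": [54.8, -31, 2.35], "twist": [-1.3, 15, 9.2], "hand": 6}
    - {"offset": [54.8, -31, 2.35], "twist": [-1.3, 15, 9.2], "hand": 6}
    - {"offset": [54.8, -31, 2.35], "twist": [-1.3, 15, 9.2], "hand": 6}
  force: 40

```text
clock: 2.35
tool_pos: [0.6399, -0.0808, 0.1821]
tool_rot: [179.9, -15.0, 15.4]
ft_force: [-0.6, -0.3, -0.5]
width: 0.643
gripper_force: 0.0
```

```bash
python3 - <<'E'
from h import *
s=get_state(); print(s['q'],s['ft_force'],s['width']); p,r=tool(); print(p,s['tool_rot'],r.apply([0,0,1]))
a,d=camera('wrist'); cv2.imwrite('pics/w1.png',a)
c=camera_params('wrist'); f=240/np.tan(np.radians(c['fov_y']/2)); v,u=np.mgrid[:480,:640]
C=np.stack([(u-c['cx'])/f*d,(v-c['cy'])/f*d,d],-1).reshape(-1,3)
T=c['T_tool_cam']; W=r.apply(C@T[:3,:3].T+T[:3,3])+p
m=(W[:,2]>.09)&(W[:,2]<.108)&(np.hypot(W[:,0]-.635,W[:,1]+.082)<.04)&(d.ravel()>0)
print(m.sum(),cv2.minAreaRect((W[m,:2]*1000).astype(np.float32)))
print(d2([.635,-.082,.092],15.4,15))
E
```

```text
[  9.57611023  30.80447404  -2.19500187 104.42675772  -9.02919903
  31.20091491 -59.63287005] [-0.63419314 -0.2935225  -0.50510506] 0.642757998588482
[ 0.6398683  -0.08082199  0.18205125] [179.90847615 -15.04655105  15.38035368] [ 0.25072975  0.06731327 -0.96571399]
1154 ((638.9140014648438, -82.22781372070312), (45.29169464111328, 13.872777938842773), 15.247827529907227)
([-2.82, -0.03, 10.46], [0.1, -0.0, -0.0])
```

View pics/w1.png

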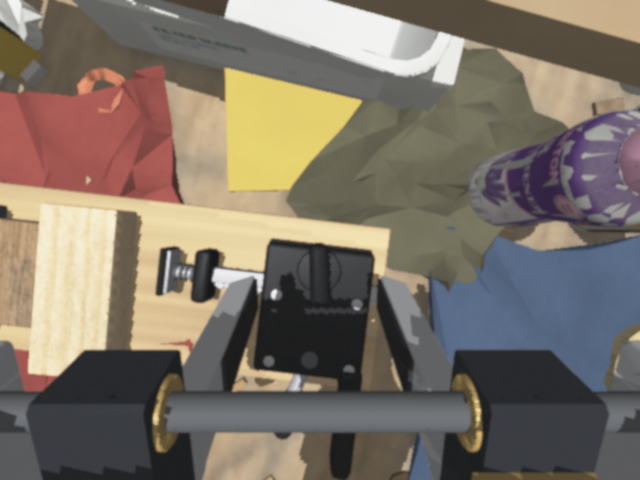

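The wrist view shows the wing at (318,272), midway between the fingertips at (245,310) and (390,310). Its measured axis is (0.637, -0.082). I'll go down and grip it.

Emit:
send_rows:
  steps:
    - {"offset": [-1, 0, 4], "twist": [0, 0, 0], "hand": 6}
    - {"offset": [-2, 0, 8], "twist": [0, 0, 0], "hand": 6}
    - {"offset": [-2.6, 0, 10], "twist": [0, 0, 0], "hand": 6}
    - {"offset": [-2.6, 0, 10.5], "twist": [0, 0, 0], "hand": 6}
    - {"offset": [-2.6, 0, 10.5], "twist": [0, 0, 0], "hand": 6}
    - {"offset": [-2.6, 0, 10.5], "twist": [0, 0, 0], "hand": 6}
    - {"offset": [-2.6, 0, 10.5], "twist": [0, 0, 0], "hand": 0.5}
    - {"offset": [-2.6, 0, 10.5], "twist": [0, 0, 0], "hand": 0.5}
    - {"offset": [-2.6, 0, 10.5], "twist": [0, 0, 0], "hand": 0.5}
    - {"offset": [-2.6, 0, 10.5], "twist": [0, 0, 0], "hand": 0.5}
    - {"offset": [-2.6, 0, 10.5], "twist": [0, 0, 0], "hand": 0.5}
    - {"offset": [-2.6, 0, 10.5], "twist": [0, 0, 0], "hand": 0.5}
    - {"offset": [-2.6, 0, 10.5], "twist": [0, 0, 0], "hand": 0.5}
    - {"offset": [-2.6, 0, 10.5], "twist": [0, 0, 0], "hand": 0.5}
  force: 40

```text
clock: 4.15
tool_pos: [0.6424, -0.0816, 0.0739]
tool_rot: [179.8, -15.1, 15.3]
ft_force: [2.1, -4.3, -1.9]
width: 0.143
gripper_force: 39.9
```

Emit:
send_rows:
  steps:
    - {"offset": [0, -0.05, 0], "twist": [1.3, 0, -4.9], "hand": 0.5}
    - {"offset": [0, -0.09, 0], "twist": [2.6, 0, -9.7], "hand": 0.5}
    - {"offset": [-0.02, -0.13, 0], "twist": [3.9, 0, -14.5], "hand": 0.5}
    - {"offset": [-0.03, -0.17, 0], "twist": [5.2, 0, -19.3], "hand": 0.5}
    - {"offset": [-0.05, -0.21, 0], "twist": [6.5, 0, -24.1], "hand": 0.5}
    - {"offset": [-0.06, -0.25, -0.02], "twist": [7.8, 0, -29], "hand": 0.5}
    - {"offset": [-0.09, -0.29, -0.02], "twist": [9.1, 0, -33.8], "hand": 0.5}
    - {"offset": [-0.11, -0.32, -0.03], "twist": [10.4, 0, -38.6], "hand": 0.5}
    - {"offset": [-0.14, -0.35, -0.04], "twist": [11.7, 0, -43.5], "hand": 0.5}
    - {"offset": [-0.17, -0.38, -0.05], "twist": [12.9, 0, -48.3], "hand": 0.5}
    - {"offset": [-0.2, -0.41, -0.05], "twist": [14.2, 0, -53.1], "hand": 0.5}
    - {"offset": [-0.24, -0.43, -0.06], "twist": [15.5, 0, -58], "hand": 0.5}
    - {"offset": [-0.28, -0.45, -0.07], "twist": [16.8, 0, -62.8], "hand": 0.5}
    - {"offset": [-0.31, -0.46, -0.08], "twist": [18.1, 0, -67.6], "hand": 0.5}
    - {"offset": [-0.33, -0.47, -0.09], "twist": [18.9, 0, -70.5], "hand": 0.5}
    - {"offset": [-0.33, -0.47, -0.09], "twist": [18.9, 0, -70.5], "hand": 0.5}
    - {"offset": [-0.33, -0.47, -0.09], "twist": [18.9, 0, -70.5], "hand": 0.5}
    - {"offset": [-0.33, -0.47, -0.09], "twist": [18.9, 0, -70.5], "hand": 0.5}

```text
clock: 6.4
tool_pos: [0.6387, -0.0787, 0.0739]
tool_rot: [179.8, -14.8, 88.4]
ft_force: [3.8, -4.9, -1.6]
width: 0.147
gripper_force: 39.9
```

```bash
python3 - <<'E'
from h import *
s=get_state(); print(s['q'],s['ft_force'],s['moment'],s['width']); p,r=tool(); print(p,s['tool_rot'],r.apply([0,0,1]))
E
```

```text
[ 30.77510552  49.64360736 -31.63147826  91.53807643  12.41251765
  45.77068414  -1.83391101] [ 3.83201894 -4.93498444 -1.60425529] [-1.23741492 -0.59980133 -0.12979825] 0.14666148480671226
[ 0.63874004 -0.07872579  0.07389567] [179.78353828 -14.78317005  88.3672579 ] [ 0.01104667  0.25494869 -0.96689148]
```

```bash
python3 - <<'E'
from h import *
A=tool(); x,y=jw(-.097,.015)
print(d2([x,y,.16],98.2,0,0)); print(d2([x,y,.045],98.2,0,0)); print(x,y)
print(A[1].inv().apply([-3,0,0]),A[1].inv().apply([-4,0,4]))
E
```

```text
([5.26, -14.35, -7.57], [1.5, -14.7, -9.8])
([2.32, -14.39, 3.55], [1.5, -14.7, -9.8])
0.4959305556585955 -0.04301397303059122
[-0.08264913 -2.99867819 -0.03314   ] [ 0.91044818 -3.98362596 -3.91175258]
```

Emit:
send_rows:
  steps:
    - {"offset": [0, 0, 0], "twist": [0, 0, 0], "hand": 8}
    - {"offset": [0, 0, 0], "twist": [0, 0, 0], "hand": 8}
    - {"offset": [0, 0, 0], "twist": [0, 0, 0], "hand": 8}
    - {"offset": [0, 0, 0], "twist": [0, 0, 0], "hand": 8}
    - {"offset": [0, 0, 0], "twist": [0, 0, 0], "hand": 8}
    - {"offset": [0, 0, 0], "twist": [0, 0, 0], "hand": 8}
    - {"offset": [0, -1, 0], "twist": [0, 0, 0], "hand": 8}
    - {"offset": [0, -2, 0], "twist": [0, 0, 0], "hand": 8}
    - {"offset": [0, -2.5, -1], "twist": [0, 0, 0], "hand": 8}
    - {"offset": [1, -2.5, -4], "twist": [0, 0, 0], "hand": 8}
    - {"offset": [2, -2.5, -7.5], "twist": [0, 0, 0], "hand": 8}
    - {"offset": [2, -2.5, -7.5], "twist": [0, 0, 0], "hand": 8}

```text
clock: 7.9
tool_pos: [0.6145, -0.0761, 0.1551]
tool_rot: [179.6, -14.9, 88.4]
ft_force: [-0.5, -0.7, -0.4]
width: 0.851
gripper_force: 0.0
```

Emit:
send_rows:
  steps:
    - {"offset": [0.8, -3, -0.5], "twist": [0.4, -4, -2.5], "hand": 0}
    - {"offset": [1.6, -6, -0.5], "twist": [0.8, -8, -5], "hand": 0}
    - {"offset": [2.4, -9, -0.3], "twist": [1.2, -12, -8], "hand": 0}
    - {"offset": [3.26, -11.85, 0], "twist": [1.5, -14.7, -9.8], "hand": 0}
    - {"offset": [3.26, -11.85, 0], "twist": [1.5, -14.7, -9.8], "hand": 0}
    - {"offset": [3.26, -11.85, 0], "twist": [1.5, -14.7, -9.8], "hand": 0}
    - {"offset": [3.26, -11.85, 0], "twist": [1.5, -14.7, -9.8], "hand": 0}
    - {"offset": [3.26, -11.85, 0], "twist": [1.5, -14.7, -9.8], "hand": 0}

```text
clock: 8.9
tool_pos: [0.4953, -0.0418, 0.1594]
tool_rot: [-179.9, -0.2, 98.1]
ft_force: [-0.1, 0.4, -1.2]
width: 0.033
gripper_force: 0.0
```

```bash
cat >> h.py <<'E'
def wcloud(fn=None):
    p,r=tool(); a,d=camera('wrist'); fn and cv2.imwrite(fn,a)
    c=camera_params('wrist'); f=240/np.tan(np.radians(c['fov_y']/2)); v,u=np.mgrid[:480,:640]
    C=np.stack([(u-c['cx'])/f*d,(v-c['cy'])/f*d,d],-1).reshape(-1,3); T=c['T_tool_cam']
    W=r.apply(C@T[:3,:3].T+T[:3,3])+p; W[d.ravel()<=0]=np.nan
    k=np.load('jig.npz'); W[:,:2]=(W[:,:2]-k['t'])@k['R']; return a,W   # jig frame xy
def tcloud(fn=None):
    a,d=camera('top'); fn and cv2.imwrite(fn,a); W=cloud('top',d).reshape(-1,3); W[d.ravel()<=0]=np.nan
    k=np.load('jig.npz'); W[:,:2]=(W[:,:2]-k['t'])@k['R']; return a,W
def prof(W):  # mm: heights histogram along jig y near the pad (x 0..35)
    for nm,m in (('jaw/pad z>54',(W[:,0]>.0)&(W[:,0]<.034)&(W[:,2]>.054)&(W[:,1]>.005)&(W[:,1]<.225)),):
        y=np.round(W[m,1]*1000); h,e=np.histogram(y,bins=np.arange(5,226,2)); return [(int(b),int(n)) for n,b in zip(h,e) if n]
E
python3 - <<'E'
from h import *
print(tool()[0],get_state()['tool_rot'],get_state()['width'])
a,W=wcloud('pics/w2.png'); print('w',prof(W))
b,V=tcloud('pics/t2.png'); print('t',prof(V))
for X in(W,V):
    m=(X[:,2]>.085)&(X[:,2]<.108)&(np.hypot(X[:,0]-.036,X[:,1]+.043)<.03); print(m.sum(),cv2.minAreaRect((X[m,:2]*1000).astype(np.float32)) if m.sum()>5 else 0)
E
```

```text
[ 0.49527582 -0.04176098  0.15943618] [-179.86086264   -0.22896536   98.13777288] 0.03333416075161737
w [(45, 90), (47, 103), (49, 138), (51, 143), (53, 125), (55, 137), (57, 172), (59, 91), (61, 19), (63, 4), (65, 4), (67, 6), (71, 13), (73, 1), (75, 7), (77, 1), (79, 95), (81, 141), (83, 152), (85, 153), (87, 99), (121, 24), (123, 175), (125, 194), (127, 156), (129, 157), (131, 171), (133, 186), (135, 159), (137, 167), (139, 189), (141, 162), (143, 175), (145, 185), (147, 168), (149, 190), (151, 182), (153, 179), (155, 187), (157, 187), (159, 181), (161, 191), (163, 189), (165, 188), (167, 190), (169, 199), (171, 186), (173, 98)]
t [(83, 1), (85, 3), (87, 5), (123, 7), (125, 8), (127, 9), (129, 7), (131, 8), (133, 9), (135, 8), (137, 6), (139, 8), (141, 8), (143, 6), (145, 9), (147, 9), (149, 6), (151, 9), (153, 8), (155, 9), (157, 6), (159, 7), (161, 10), (163, 7), (165, 8), (167, 7), (169, 8), (171, 10), (173, 7), (175, 6), (177, 9), (179, 7), (181, 9), (183, 6), (185, 4), (193, 1), (199, 1), (219, 1)]
1793 ((37.574283599853516, -42.613067626953125), (45.44692611694336, 14.29403018951416), 81.27876281738281)
24 ((34.68745422363281, -57.42726135253906), (14.401106834411621, 11.936165809631348), 79.83955383300781)
```

View pics/w2.png

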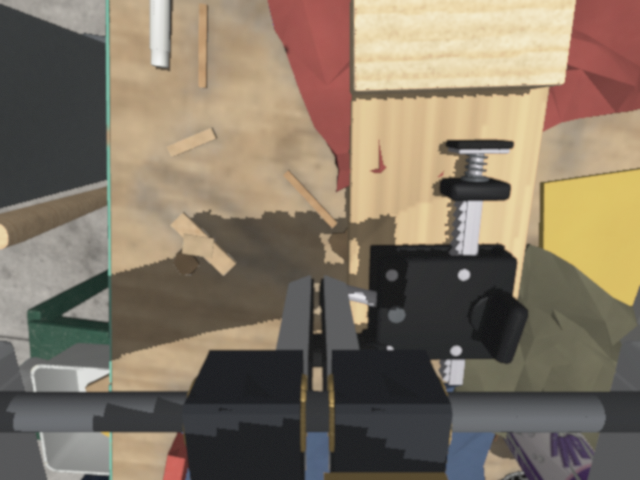

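Knob is at about 81° in the jig frame (fully open). The wrist view shows the pad plate at (478,146) and the pine block's edge at row 92. Pad face is at jig y ≈ 88 mm and the closed stack sits at about 133 mm, so I need ~45 mm of travel plus 10 mm of press. I'll go down in front of the trigger and make a first stroke.

Emit:
send_rows:
  steps:
    - {"offset": [0, 0, 4], "twist": [0, 0, 0], "hand": 0}
    - {"offset": [0, 0, 8], "twist": [0, 0, 0], "hand": 0}
    - {"offset": [0, 0, 11], "twist": [0, 0, 0], "hand": 0}
    - {"offset": [0, 0, 11.5], "twist": [0, 0, 0], "hand": 0}
    - {"offset": [0, 0, 11.5], "twist": [0, 0, 0], "hand": 0}
    - {"offset": [-1, 0, 11.5], "twist": [0, 0, 0], "hand": 0}
    - {"offset": [-2, 0, 11.5], "twist": [0, 0, 0], "hand": 0}
    - {"offset": [-2.6, 0, 11.5], "twist": [0, 0, 0], "hand": 0}
    - {"offset": [-2.6, 0, 11.5], "twist": [0, 0, 0], "hand": 0}
    - {"offset": [-2.6, 0, 11.5], "twist": [0, 0, 0], "hand": 0}

```text
clock: 10.25
tool_pos: [0.4982, -0.0663, 0.0447]
tool_rot: [-179.9, -0.2, 98.2]
ft_force: [-1.1, 0.8, 0.5]
width: 0.001
gripper_force: 0.0
```

Emit:
send_rows:
  steps:
    - {"offset": [-0.5, 0, 0], "twist": [0, 0, 0], "hand": 0}
    - {"offset": [-1, 0, 0], "twist": [0, 0, 0], "hand": 0}
    - {"offset": [-1.5, 0, 0], "twist": [0, 0, 0], "hand": 0}
    - {"offset": [-2, 0, 0], "twist": [0, 0, 0], "hand": 0}
    - {"offset": [-2.5, 0, 0], "twist": [0, 0, 0], "hand": 0}
    - {"offset": [-3, 0, 0], "twist": [0, 0, 0], "hand": 0}
    - {"offset": [-3.3, 0, 0], "twist": [0, 0, 0], "hand": 0}
    - {"offset": [-3.3, 0, 0], "twist": [0, 0, 0], "hand": 0}

```text
clock: 11.25
tool_pos: [0.5009, -0.0985, 0.044]
tool_rot: [-179.7, -0.3, 98.2]
ft_force: [-3.7, 2.9, -0.3]
width: 0.005
gripper_force: 1.8
```

```bash
cat >> h.py <<'E'
def rep():
    s=get_state(); k=np.load('jig.npz'); p=np.array(s['tool_pos'])
    print('t',s['clock'],'tcp jig',np.round((p[:2]-k['t'])@k['R']*1000,1),round(p[2],3),'F jig',np.round(np.array(s['ft_force'])[:2]@k['R'],1),np.round(s['ft_force'][2],1))
    a,W=wcloud()
    m=(W[:,0]>.0)&(W[:,0]<.034)&(W[:,2]>.05)&(W[:,1]>.03)&(W[:,1]<.225)
    y=W[m,1]*1000; h,e=np.histogram(y,bins=np.arange(30,226,1)); on=(h>25).astype(int)
    d=np.diff(np.r_[0,on,0]); print('segments',[(int(e[a]),int(e[b])) for a,b in zip(np.where(d==1)[0],np.where(d==-1)[0])])
E
python3 -c "
from h import *
rep()"
```

```text
t 11.25 tcp jig [-100.   -40.6] 0.044 F jig [-3.3  3.5] -0.3
segments [(30, 89)]
```

```bash
python3 - <<'E'
from h import *
a,W=wcloud('pics/w3.png'); print(prof(W))
b,V=tcloud('pics/t3.png'); print(prof(V))
E
```

```text
[(59, 14), (61, 548), (63, 382), (65, 362), (67, 345), (69, 349), (71, 333), (73, 260), (75, 112), (77, 48), (79, 6), (81, 24), (83, 24), (85, 10), (87, 41)]
[(7, 1), (21, 1), (45, 1), (53, 1), (57, 1), (61, 4), (63, 7), (65, 9), (67, 8), (69, 8), (71, 8), (73, 7), (75, 4), (77, 1), (79, 1), (87, 1), (95, 6), (97, 6), (99, 7), (101, 10), (103, 6), (123, 7), (125, 7), (127, 9), (129, 8), (131, 8), (133, 8), (135, 8), (137, 7), (139, 8), (141, 9), (143, 8), (145, 7), (147, 9), (149, 7), (151, 9), (153, 8), (155, 8), (157, 6), (159, 9), (161, 8), (163, 8), (165, 8), (167, 8), (169, 7), (171, 9), (173, 9), (175, 7), (177, 9), (179, 7), (181, 6), (183, 10), (185, 3), (191, 1), (193, 2), (203, 1), (207, 1), (217, 1), (223, 1)]
```

View pics/w3.png

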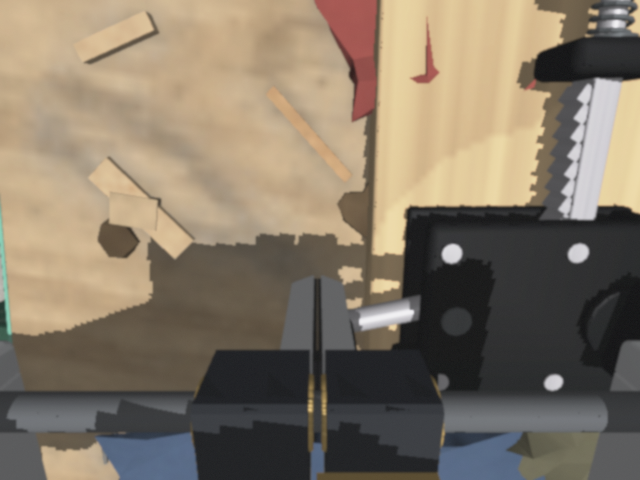

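The view shows the jaw block at (590,60), 16 mm further on (61–75 vs 45–59), and the fingers pressing the trigger squarely. Second stroke.

Emit:
send_rows:
  steps:
    - {"offset": [0.6, 0, 0], "twist": [0, 0, 0], "hand": 0}
    - {"offset": [1.2, 0, 0], "twist": [0, 0, 0], "hand": 0}
    - {"offset": [1.8, 0, 0], "twist": [0, 0, 0], "hand": 0}
    - {"offset": [2.4, 0, 0], "twist": [0, 0, 0], "hand": 0}
    - {"offset": [3.3, 0.2, 0], "twist": [0, 0, 0], "hand": 0}
    - {"offset": [3.8, 0.3, 0], "twist": [0, 0, 0], "hand": 0}
    - {"offset": [3.8, 0.3, 0], "twist": [0, 0, 0], "hand": 0}
    - {"offset": [3.8, 0.3, 0], "twist": [0, 0, 0], "hand": 0}
    - {"offset": [3.2, 0.3, 0], "twist": [0, 0, 0], "hand": 0}
    - {"offset": [2.6, 0.3, 0], "twist": [0, 0, 0], "hand": 0}
    - {"offset": [2, 0.3, 0], "twist": [0, 0, 0], "hand": 0}
    - {"offset": [1.5, 0.3, 0], "twist": [0, 0, 0], "hand": 0}
    - {"offset": [1, 0.3, 0], "twist": [0, 0, 0], "hand": 0}
    - {"offset": [0.5, 0.3, 0], "twist": [0, 0, 0], "hand": 0}
    - {"offset": [0, 0.3, 0], "twist": [0, 0, 0], "hand": 0}
    - {"offset": [0, 0.3, 0], "twist": [0, 0, 0], "hand": 0}
    - {"offset": [0, 0.3, 0], "twist": [0, 0, 0], "hand": 0}

```text
clock: 13.52
tool_pos: [0.5049, -0.0984, 0.0442]
tool_rot: [-179.8, -0.3, 98.2]
ft_force: [-3.7, 3.4, 0.1]
width: 0.007
gripper_force: 1.7
```

```bash
cat >> h.py <<'E'
def rep2():
    s=get_state(); k=np.load('jig.npz'); p=np.array(s['tool_pos'])
    print('t',s['clock'],'tcp jig',np.round((p[:2]-k['t'])@k['R']*1000,1),round(p[2],3),'F jig',np.round(np.array(s['ft_force'])[:2]@k['R'],1),np.round(s['ft_force'][2],1))
    for nm,(a,W) in(('w',wcloud()),('t',tcloud())):
        print(nm,prof(W))
E
python3 -c "
from h import *
rep2()"
```

```text
t 13.525 tcp jig [-96.  -41.1] 0.044 F jig [-3.1  3.9] 0.1
w [(77, 689), (79, 440), (81, 396), (83, 382), (85, 155)]
t [(11, 1), (13, 1), (27, 1), (65, 1), (71, 1), (73, 1), (77, 5), (79, 8), (81, 8), (83, 8), (85, 7), (87, 8), (89, 8), (91, 5), (93, 2), (99, 2), (109, 1), (111, 3), (113, 9), (115, 8), (117, 6), (119, 9), (123, 8), (125, 8), (127, 8), (129, 10), (131, 6), (133, 8), (135, 8), (137, 7), (139, 8), (141, 7), (143, 7), (145, 11), (147, 6), (149, 8), (151, 8), (153, 10), (155, 5), (157, 7), (159, 9), (161, 7), (163, 8), (165, 8), (167, 7), (169, 8), (171, 8), (173, 8), (175, 7), (177, 8), (179, 8), (181, 8), (183, 9), (185, 3), (193, 1), (199, 1), (205, 1), (217, 1), (223, 1)]
```

Another 16 mm, so the pad face is now at ~120. The third stroke should close the gaps with only about 3 mm of pad compression.

Emit:
send_rows:
  steps:
    - {"offset": [0.6, 0, 0], "twist": [0, 0, 0], "hand": 0}
    - {"offset": [1.2, 0, 0], "twist": [0, 0, 0], "hand": 0}
    - {"offset": [1.8, 0, 0], "twist": [0, 0, 0], "hand": 0}
    - {"offset": [2.4, 0, 0], "twist": [0, 0, 0], "hand": 0}
    - {"offset": [3.3, 0, 0], "twist": [0, 0, 0], "hand": 0}
    - {"offset": [3.8, 0, 0], "twist": [0, 0, 0], "hand": 0}
    - {"offset": [3.8, 0, 0], "twist": [0, 0, 0], "hand": 0}
    - {"offset": [3.8, 0, 0], "twist": [0, 0, 0], "hand": 0}
    - {"offset": [3.2, 0, 0], "twist": [0, 0, 0], "hand": 0}
    - {"offset": [2.6, 0, 0], "twist": [0, 0, 0], "hand": 0}
    - {"offset": [2.2, 0, 0], "twist": [0, 0, 0], "hand": 0}
    - {"offset": [1.8, 0, 0], "twist": [0, 0, 0], "hand": 0}
    - {"offset": [1.4, 0, 0], "twist": [0, 0, 0], "hand": 0}
    - {"offset": [1, 0, 0], "twist": [0, 0, 0], "hand": 0}
    - {"offset": [0.7, 0, 0], "twist": [0, 0, 0], "hand": 0}
    - {"offset": [0.4, 0, 0], "twist": [0, 0, 0], "hand": 0}
    - {"offset": [0, 0, 0], "twist": [0, 0, 0], "hand": 0}
    - {"offset": [0, 0, 0], "twist": [0, 0, 0], "hand": 0}

```text
clock: 15.88
tool_pos: [0.5032, -0.0976, 0.044]
tool_rot: [-179.6, -0.3, 98.2]
ft_force: [-4.5, 4.4, 0.8]
width: 0.006
gripper_force: 2.5
```

```bash
python3 -c "
from h import *
rep2()"
```

```text
t 15.875 tcp jig [-97.6 -40.1] 0.044 F jig [-3.8  5. ] 0.8
w []
t [(7, 1), (27, 1), (33, 1), (37, 1), (47, 1), (59, 1), (67, 1), (73, 1), (91, 1), (93, 8), (95, 9), (97, 7), (99, 7), (101, 8), (103, 8), (105, 7), (107, 3), (111, 1), (123, 4), (125, 8), (127, 8), (129, 6), (131, 7), (133, 9), (135, 8), (137, 7), (139, 8), (141, 8), (143, 6), (145, 9), (147, 8), (149, 6), (151, 8), (153, 9), (155, 6), (157, 8), (159, 7), (161, 8), (163, 8), (165, 8), (167, 7), (169, 9), (171, 9), (173, 6), (175, 8), (177, 8), (179, 8), (181, 9), (183, 7), (185, 9), (187, 7), (189, 7), (191, 9), (193, 6), (195, 3), (201, 1), (205, 2), (211, 1), (219, 2), (221, 1), (223, 1)]
```

Jaw block is now at ~100, and block_a's far edge moved from 186 to 195, so the stack is closed with ~2 mm of pad compression. Release, then a partial, careful stroke.

Emit:
send_rows:
  steps:
    - {"offset": [0.6, 0, 0], "twist": [0, 0, 0], "hand": 0}
    - {"offset": [1.2, 0, 0], "twist": [0, 0, 0], "hand": 0}
    - {"offset": [1.8, 0, 0], "twist": [0, 0, 0], "hand": 0}
    - {"offset": [2.4, 0, 0], "twist": [0, 0, 0], "hand": 0}
    - {"offset": [3.3, 0, 0], "twist": [0, 0, 0], "hand": 0}
    - {"offset": [3.8, 0, 0], "twist": [0, 0, 0], "hand": 0}
    - {"offset": [3.8, 0, 0], "twist": [0, 0, 0], "hand": 0}
    - {"offset": [3.8, 0, 0], "twist": [0, 0, 0], "hand": 0}
    - {"offset": [3.2, 0, 0], "twist": [0, 0, 0], "hand": 0}
    - {"offset": [2.8, 0, 0], "twist": [0, 0, 0], "hand": 0}
    - {"offset": [2.5, 0, 0], "twist": [0, 0, 0], "hand": 0}
    - {"offset": [2.2, 0, 0], "twist": [0, 0, 0], "hand": 0}
    - {"offset": [1.9, 0, 0], "twist": [0, 0, 0], "hand": 0}
    - {"offset": [1.7, 0, 0], "twist": [0, 0, 0], "hand": 0}
    - {"offset": [1.5, 0, 0], "twist": [0, 0, 0], "hand": 0}
    - {"offset": [1.3, 0, 0], "twist": [0, 0, 0], "hand": 0}
    - {"offset": [1.3, 0, 0], "twist": [0, 0, 0], "hand": 0}
    - {"offset": [1.3, 0, 0], "twist": [0, 0, 0], "hand": 0}

```text
clock: 18.23
tool_pos: [0.5027, -0.0843, 0.0444]
tool_rot: [-179.7, -0.3, 98.3]
ft_force: [-5.3, 5.0, 2.0]
width: 0.006
gripper_force: 3.0
```

```bash
python3 -c "
from h import *
rep2()"
```

```text
t 18.225 tcp jig [-96.2 -26.8] 0.044 F jig [-4.6  5.7] 2.0
w [(91, 455), (93, 492), (95, 411), (97, 377), (99, 240)]
t [(59, 1), (79, 1), (83, 1), (91, 1), (93, 7), (95, 8), (97, 8), (99, 8), (101, 7), (103, 8), (105, 7), (107, 1), (111, 1), (121, 1), (123, 6), (125, 7), (127, 10), (129, 4), (131, 8), (133, 9), (135, 8), (137, 9), (139, 7), (141, 8), (143, 6), (145, 9), (147, 9), (149, 7), (151, 8), (153, 9), (155, 6), (157, 7), (159, 8), (161, 10), (163, 5), (165, 8), (167, 7), (169, 8), (171, 9), (173, 7), (175, 7), (177, 7), (179, 9), (181, 6), (183, 9), (185, 9), (187, 6), (189, 7), (191, 10), (193, 5), (195, 4), (197, 1), (199, 1), (203, 1), (205, 2), (211, 1), (213, 1), (219, 1)]
```

Emit:
send_rows:
  steps:
    - {"offset": [-0.2, 0, 0], "twist": [0, 0, 0], "hand": 0}
    - {"offset": [-0.4, 0, 0], "twist": [0, 0, 0], "hand": 0}
    - {"offset": [-0.6, 0, 0], "twist": [0, 0, 0], "hand": 0}
    - {"offset": [-0.7, 0, 0], "twist": [0, 0, 0], "hand": 0}
    - {"offset": [-0.7, 0, 0], "twist": [0, 0, 0], "hand": 0}
    - {"offset": [-0.7, 0, 0], "twist": [0, 0, 0], "hand": 0}

```text
clock: 19.08
tool_pos: [0.5028, -0.0904, 0.0443]
tool_rot: [-179.7, -0.4, 98.3]
ft_force: [-7.6, 6.9, 4.2]
width: 0.007
gripper_force: 4.1
```

```bash
cat >> h.py <<'E'
def rep3():
    s=get_state(); k=np.load('jig.npz'); p=np.array(s['tool_pos'])
    print('t',s['clock'],'tcp jig',np.round((p[:2]-k['t'])@k['R']*1000,1),'F jig',np.round(np.array(s['ft_force'])[:2]@k['R'],1),np.round(s['ft_force'][2],1))
    a,W=tcloud('pics/t_last.png'); y=W[:,1]*1000
    m=(W[:,0]>0)&(W[:,0]<.034)&(W[:,2]>.054)&(W[:,2]<.07)
    j=y[m&(y>85)&(y<119)]; b=y[m&(y>118)&(y<205)]
    print('jaw centre',np.median(j),np.percentile(j,[5,95]),'plate+wood',np.percentile(b,[1,98]))
E
python3 -c "
from h import *
rep3()"
```

```text
t 19.075 tcp jig [-97.  -32.9] F jig [-6.6  7.9] 4.2
jaw centre 102.84040519153675 [ 96.07692281 109.58522611] plate+wood [123.99154187 194.23139925]
```

Emit:
send_rows:
  steps:
    - {"offset": [-0.2, 0, 0], "twist": [0, 0, 0], "hand": 0}
    - {"offset": [-0.4, 0, 0], "twist": [0, 0, 0], "hand": 0}
    - {"offset": [-0.6, 0, 0], "twist": [0, 0, 0], "hand": 0}
    - {"offset": [-0.6, 0, 0], "twist": [0, 0, 0], "hand": 0}
    - {"offset": [-0.6, 0, 0], "twist": [0, 0, 0], "hand": 0}
    - {"offset": [-0.6, 0, 0], "twist": [0, 0, 0], "hand": 0}

```text
clock: 19.88
tool_pos: [0.5035, -0.0959, 0.0443]
tool_rot: [-179.6, -0.4, 98.3]
ft_force: [-7.5, 7.7, 4.1]
width: 0.006
gripper_force: 4.5
```

```bash
python3 - <<'E'
from h import *
rep3()
a=cv2.imread('pics/t_last.png'); cv2.imwrite('pics/crop9.png',cv2.resize(a[165:260,205:365],None,fx=5,fy=5,interpolation=cv2.INTER_CUBIC))
E
```

```text
t 19.875 tcp jig [-97.1 -38.4] F jig [-6.3  8.7] 4.1
jaw centre 106.16040045022758 [ 99.23616845 113.23012413] plate+wood [124.35921907 193.53235215]
```

View pics/crop9.png

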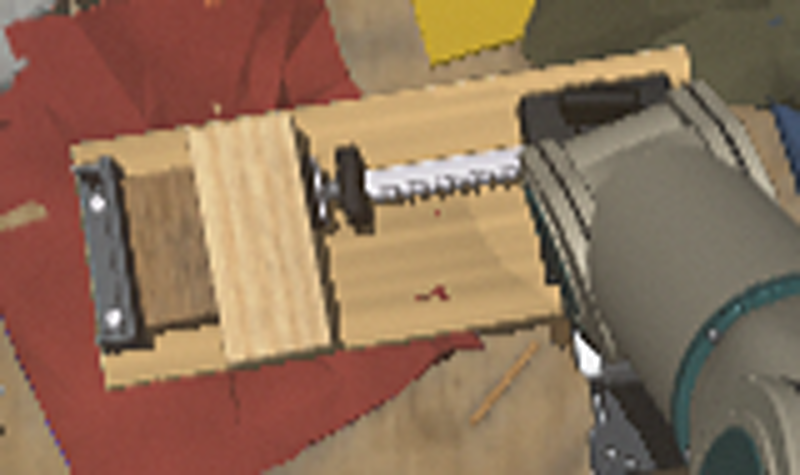

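The crop shows the offcuts closed up against the stop and square, with about 11 of 20 mm of spring showing between block (355,190) and plate (322,195), so pad ≈ 8–9 mm. I'll add a touch more, let it settle and check.

Emit:
send_rows:
  steps:
    - {"offset": [-0.1, 0, 0], "twist": [0, 0, 0], "hand": 0}
    - {"offset": [-0.15, 0, 0], "twist": [0, 0, 0], "hand": 0}
    - {"offset": [-0.15, 0, 0], "twist": [0, 0, 0], "hand": 0}
    - {"offset": [-0.15, 0, 0], "twist": [0, 0, 0], "hand": 0}
    - {"offset": [-0.15, 0, 0], "twist": [0, 0, 0], "hand": 0}
    - {"offset": [-0.15, 0, 0], "twist": [0, 0, 0], "hand": 0}
    - {"offset": [-0.15, 0, 0], "twist": [0, 0, 0], "hand": 0}
    - {"offset": [-0.15, 0, 0], "twist": [0, 0, 0], "hand": 0}

```text
clock: 20.92
tool_pos: [0.5037, -0.0971, 0.0443]
tool_rot: [-179.7, -0.4, 98.4]
ft_force: [-6.5, 8.8, 4.6]
width: 0.006
gripper_force: 4.8
```

```bash
python3 - <<'E'
from h import *
rep3(); rep3()
print(hand_in())
E
```

```text
t 20.925 tcp jig [-97.  -39.6] F jig [-5.1  9.7] 4.6
jaw centre 106.3299054976012 [100.39677623 112.49927498] plate+wood [124.21278442 194.30659197]
t 20.975 tcp jig [-97.  -39.6] F jig [-5.6 10.3] 5.4
jaw centre 106.47247165962125 [100.43633145 112.97958514] plate+wood [124.61604138 193.86517728]
the job is handed in; nothing more can be done
None
```

I handed the job in at 21 s with the fingers still holding the trigger at about 10 N: the knob is fully open, the offcuts are pressed square against the stop, and the camera depth puts the pad about 8–9 mm in. No verdict came back.

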